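# Set the test code on the blue thumbwheel preset

### The arm

A 7-joint arm with a two-finger parallel gripper is mounted at the origin on a cart in front of the work surface, level with it; the furniture and walls round the work are solid. World frame = base frame: x ahead of the robot, y to its left, z up, the work surface at z = 0. Lengths are in m, angles in rad, forces in N, time in s.
With the tool pointing down it reaches from about 0.425 to 0.875 m from the base axis. Payload 8.4 kg.
Tool frame: the origin (TCP) lies midway between the tips of the shut fingers; the grasp point (between the pads) lies 19 mm behind it; z points along the fingers, y is the line along which they close (so a half turn about z gives the same grasp; the last joint's range is limited). The gripper opens to 85 mm and grips with 20 to 120 N. Pads are 22 mm wide; open, the fingers measure 114 mm over their backs; the gripper's body (76 mm by 85 mm) begins 54 mm behind the grasp point. The pads swing forward as they close: fully open they stand 13 mm farther back than shut.
Start: joints at [1.088, 0.333, 0.04, 1.465, -0.013, 1.343, -0.059], TCP at [0.243, -0.603, 0.231] pointing down, gripper open.
Joint ranges: [-2.58, 2.58], [-0.38, 2.09], [-1.3, 1.39], [0.25, 2.4], [-1.5, 4.64], [0.08, 2.09], [-2.65, 2.65]. Speed limits (rad/s): [2.22, 2.22, 2.79, 2.79, 3.14, 3.14, 3.14].

### API

Orientations are given as a rotation vector (axis times angle).
In Python, from cell import status, vision, ticket gives the robot as it stands. The module is installed in compiled form; this text tells all that it offers.
- The arm moves only by the tool apply_moves, never from a script. Its argument "targets" is one flat list of numbers, 4 for each row, row after row: the shift along the tool's x, y, z scaled (see below), then the turn about the tool's z scaled (see below). A call has 1 to 8 rows; each row shifts and turns the commanded pose from where the row before left it, along the tool's axes as they then stand; what a row does not reach is not made up. The controller multiplies each number of a shift by 0.15 m and each number of a turn by 4 degrees. A row lasts 1/12 s, in which the tool goes at most 41.7 mm and 7.16 degrees, less where a joint would pass 70% of its speed; a pose out of reach is approached as far as the arm can. A call with a number of a shift or a turn outside -1 to 1 is refused whole. A call with a gripper value outside its range is refused whole. "fingers" is the opening, from 0 (shut) to 1 (fully open), set as the call begins (left out, the last holds). The fingers move at their own pace and stop on an object; the grip force is fixed at half the most. Time passes only in rows, so rows that do not move let the fingers close. It gives the time, the measured TCP pose, the force, the opening and the grip force at its end, in the units of the state.
- status.sense(): the state, without advancing time (a new reading comes with each control period).
- vision.capture(name): name is "scene" or "top"; returns a dict with "pixels" (400x640x3 uint8, blue, green, red), "vfov" (degrees; the focal length in pixels is half the picture's height over the tangent of half this angle, whatever the lens; pixels are square), "cx", "cy" (the principal point, pixels), "R" (3x3) and "t" (3): a world point X has camera coordinates R X + t. Camera axes: x right, y down, z forward; pixel columns grow to the right and rows downward; lengths in m; the calibration is good to about 2 mm. A picture is of the moment at which its call begins. There is no depth.
- ticket.finish_job(): hands the job in; it is judged then, once.
The state is a dict: "clock": time; "joints": joint angles; "dq": joint speeds; "effort": joint torques, N m; "eef_pos": TCP position; "eef_rot": TCP orientation; "ft_force": force on the tool from outside, world axes, zero at the start; "moment": the same for the moment, N m; "finger_gap": finger opening in m; "grasp_force": force on a finger pad.
Only numpy, scipy, OpenCV 4.12 (cv2) and the standard library are available. Lean on these libraries where they do the work, as an engineer would, in place of code of your own. Each camera call takes 0.05 s, during which the arm holds its last target. There are 200 camera calls.

### The job

Enter the code green-yellow on the blue thumbwheel preset for the next hardness test: turn its left wheel until the green-tipped vane stands straight up at the white index lines, and its right wheel until the yellow-tipped vane stands straight up. Do not touch the orange preset, which is set up for another tester.

Things in the scene. Friction and masses are not known exactly. Their poses are not given: they have to be found in the camera images.
- preset: blue thumbwheel preset, 124 (x) x 144 (y) x 68 mm high, fixed. Origin: centre of its underside; x to its back (cable socket), y to its left, z up. White index lines on top at x = 0. Two grey wheels stand up through the top, left at y = +36 mm, right at y = -36 mm, axles parallel to y at x = 0, z = 56 mm; each 28 mm wide, hub radius 16, five vanes 7 to 9 mm thick to radius 52 (upright tip at z = 108).
- preset_left (a joint): angle (rad) of its left wheel; growing moves the wheel's top to the preset's +x. Five vanes 72 degrees apart have coloured tips; upright are white at 0, red 1.257, yellow 2.513, green 3.770, black 5.027. At v the vane upright at v0 leans v - v0 towards +x. Smooth plastic, no clicks or spring: turns at about 2 N on a tip and stays where left. Green starts leaning back (+x) by 0.4 to 0.85.
- preset_right (a joint): angle (rad) of its right wheel, same build, colours and values as the left. Yellow starts leaning to the front (-x) by 0.4 to 0.85. A vane can be pushed upright by shut fingers lowered beside it on the side it leans to and moved along the preset's x, fingertips 10 mm or more above the box's top.
- spare: the orange thumbwheel preset, same build and size as the blue one, fixed, to be left untouched. Origin: centre of its underside.

How it is judged:
By the outcome, as a careful person would: the job done as asked, in the order asked, and still so for the second after the job is handed in, with the robot touching nothing.
It also fails if it takes over 32 s, if anything falls off the work surface, if the arm or the gripper's body presses on something with over 40 N, if the wrist force passes 120 N, or if a joint passes its speed limit or range.

## Working session

There is one attempt and no reset: what is moved stays moved. The work goes in short steps, Python scripts to look and compute and a tool call to move; the robot and the scene stay as the last step left them, time stands still between calls to the robot, and variables do not carry over. Pictures are saved under pics/ and viewed, at most 10 in all, crops included, and the job is handed in when it is done.

Besides the shell and the picture viewer there is one more tool, called by a JSON object that holds its "api" and its "payload". apply_moves: Moves the arm, as the interface text tells. Its arguments: {"type":"object","properties":{"targets":{"type":"array"},"fingers":{"type":"number"}},"required":["targets"]}

```bash
mkdir -p pics
python3 - <<'E'
from cell import status, vision
import cv2,pickle
print(status.sense())
D={}
for n in("scene","top"):
    c=vision.capture(n);D[n]=c;cv2.imwrite(f"pics/{n}0.png",c["pixels"]);print(n,c["vfov"],c["cx"],c["cy"],c["R"],c["t"])
pickle.dump(D,open("c0.pkl","wb"))
E
```

```text
{'clock': 0.0, 'joints': array([ 1.08779439,  0.33391079,  0.03985777,  1.46625957, -0.01342553,
        1.34330824, -0.0585485 ]), 'dq': array([-9.81428758e-04,  3.12308956e-04,  3.12917090e-05,  1.20675463e-03,
        1.14082267e-03, -1.24960038e-03, -3.99960794e-04]), 'effort': array([-4.15755958e-04, -6.58564925e+01,  1.36499964e+00, -4.05573785e+01,
        1.67459424e-02,  1.25412655e-02, -3.70197245e-05]), 'eef_pos': array([ 0.24321235, -0.60229294,  0.23042684]), 'eef_rot': array([-3.08239625e+00, -5.98794548e-01,  6.07852893e-04]), 'ft_force': array([-0.37056812,  0.20979345, -0.31820636]), 'moment': array([-0.0145849 ,  0.03774613, -0.01726541]), 'grasp_force': 0.0, 'finger_gap': 0.08546641372341283}
scene 43.18008179795911 325.70082373489504 196.62280872226424 [[-0.76368573 -0.64542308  0.01460008]
 [-0.40370555  0.45978535 -0.79096098]
 [ 0.50379156 -0.60993974 -0.61169238]] [0.43890446 0.27556669 0.83950846]
top 45.1336957723915 324.79325531820206 195.66100361348506 [[ 0.03694641 -0.99931159  0.00336172]
 [-0.97843339 -0.03685823 -0.20324757]
 [ 0.20323156  0.00422005 -0.97912161]] [-0.03813117  0.55972701  1.13827087]
```

View pics/scene0.png

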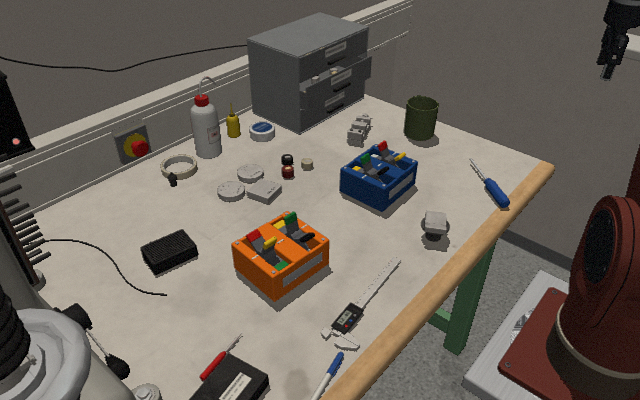

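View pics/top0.png

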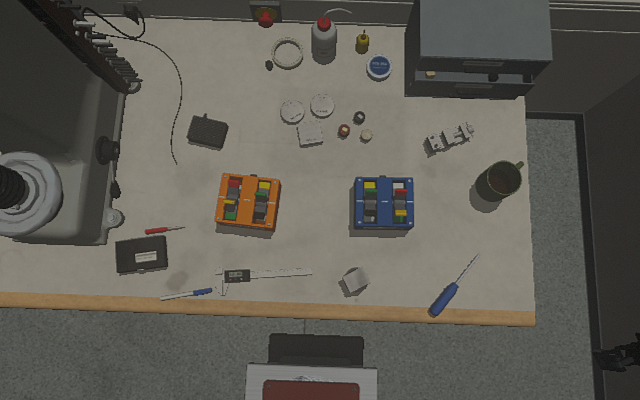

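The scene picture shows the blue preset at about (379,175) with its label facing the robot. In the top picture it is at (384,203) and orange is at (248,203). I'll zoom in on blue in both views.

Run:
```python
import cv2,pickle,numpy as np
D=pickle.load(open("c0.pkl","rb"))
a=cv2.resize(D["top"]["pixels"][165:240,340:430],None,fx=4.4,fy=4.4,interpolation=cv2.INTER_CUBIC)
b=cv2.resize(D["scene"]["pixels"][138:213,335:425],None,fx=4.4,fy=4.4,interpolation=cv2.INTER_CUBIC)
cv2.imwrite("pics/z0.png",np.hstack([a,b]))
# box blue mask
for n,s in(("top",(160,245,335,430)),):
    c=D[n];h=cv2.cvtColor(c["pixels"],cv2.COLOR_BGR2HSV)
    m=cv2.inRange(h,(105,120,40),(125,255,255));k=np.zeros_like(m);r=s;k[r[0]:r[1],r[2]:r[3]]=m[r[0]:r[1],r[2]:r[3]]
    pts=cv2.findNonZero(k);print(cv2.boundingRect(pts),cv2.minAreaRect(pts))
```

```text
(356, 177, 58, 53) ((384.5, 203.0), (52.0, 57.0), 90.0)
```

View pics/z0.png

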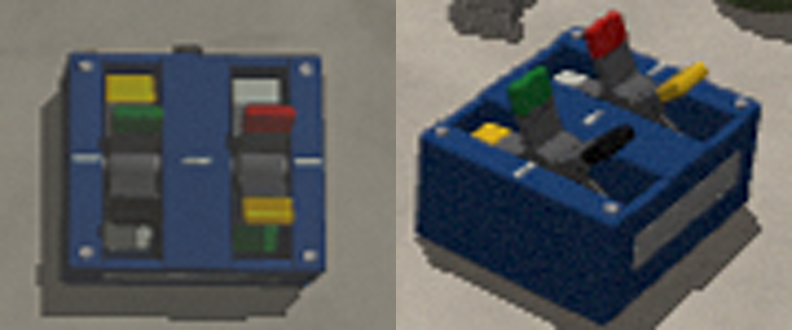

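The crop shows the socket at the far (+x) side. On the left wheel (image left) green leans back about 0.5, and on the right wheel yellow leans to the front. The screws and index lines are clear in the top crop, so I'll measure the pose from them.

```bash
cat > h.py <<'E'
import numpy as np,cv2
def ray(c,u,v):
    f=200/np.tan(np.radians(c["vfov"])/2);R=np.array(c["R"]);t=np.array(c["t"])
    return -R.T@t, R.T@np.array([(u-c["cx"])/f,(v-c["cy"])/f,1.])
def plane(c,u,v,z):
    o,d=ray(c,u,v);return o+d*(z-o[2])/d[2]
def proj(c,X):
    f=200/np.tan(np.radians(c["vfov"])/2);p=np.array(c["R"])@X+np.array(c["t"]);return f*p[:2]/p[2]+[c["cx"],c["cy"]]
def two(c1,p1,c2,p2):
    o1,d1=ray(c1,*p1);o2,d2=ray(c2,*p2)
    A=np.c_[d1,-d2];s=np.linalg.lstsq(A,o2-o1,rcond=None)[0];a,b=o1+d1*s[0],o2+d2*s[1];return (a+b)/2,np.linalg.norm(a-b)
E
python3 - <<'E'
import pickle;from h import *
D=pickle.load(open("c0.pkl","rb"));T=D["top"];S=D["scene"]
tp=lambda x,y:((x+.5)/4.4-.5+340,(y+.5)/4.4-.5+165)
sp=lambda x,y:((x-396+.5)/4.4-.5+335,(y+.5)/4.4-.5+138)
sc=[(85,66),(307,69),(309,255),(86,252)]
P=np.array([plane(T,*tp(*p),.068) for p in sc]);print(P.round(4))
I=np.array([plane(T,*tp(*p),.068) for p in [(87,158),(197,160),(308,160)]]);print(I.round(4))
Ps=np.array([plane(S,*sp(*p),.068) for p in [(576,33),(741,103),(611,208),(441,132)]]);print("scene screws",Ps.round(4))
Is=np.array([plane(S,*sp(*p),.068) for p in [(523,170),(593,117),(656,69)]]);print("scene idx",Is.round(4))
for n,a,b in(("green",(138,114),(530,90)),("yellowR",(268,210),(683,80)),("redR",(269,120),(605,35))):print(n,two(T,tp(*a),S,sp(*b)))
E
```

```text
[[ 0.6024 -0.1004  0.068 ]
 [ 0.6054 -0.2255  0.068 ]
 [ 0.4995 -0.2268  0.068 ]
 [ 0.4965 -0.1033  0.068 ]]
[[ 0.5496 -0.1027  0.068 ]
 [ 0.5508 -0.1641  0.068 ]
 [ 0.5531 -0.2262  0.068 ]]
scene screws [[ 0.6062 -0.2251  0.068 ]
 [ 0.4987 -0.2264  0.068 ]
 [ 0.4964 -0.1026  0.068 ]
 [ 0.6019 -0.0988  0.068 ]]
scene idx [[ 0.5492 -0.0997  0.068 ]
 [ 0.5504 -0.163   0.068 ]
 [ 0.5517 -0.224   0.068 ]]
green (array([ 0.56931529, -0.12870223,  0.09392038]), np.float64(0.0016640127701411248))
yellowR (array([ 0.52097393, -0.2011856 ,  0.08525728]), np.float64(0.000270124632493417))
redR (array([ 0.57030057, -0.19997328,  0.09306455]), np.float64(0.0015628510398222697))
```

Measured pose: preset origin at about (0.551, -0.164), yaw about 0.02. Index and screw spacings fit the given sizes in both views. Green leans +0.46 and yellow leans -0.82. I'll shut the fingers and align the tool with preset x, then travel.

{"api": "apply_moves", "payload": {"targets": [0,0,0,1,0,0,0,1,0,0,0,1,0,0,0,1,0,0,0,1,0,0,0,0.2], "fingers": 0}}

```text
clock: 0.6
eef_pos: [0.2433, -0.6024, 0.2308]
eef_rot: [-3.141, -0.027, 0.001]
ft_force: [-0.2, 0.2, -0.9]
finger_gap: 0.0124
grasp_force: 0.0
```

{"api": "apply_moves", "payload": {"targets": [0.15,-0.19,0,0,0.15,-0.19,0,0,0.15,-0.19,0,0,0.15,-0.19,0,0,0.15,-0.19,0,0,0.15,-0.19,0,0,0.15,-0.19,0,0,0.15,-0.19,0,0]}}

```text
clock: 1.27
eef_pos: [0.4193, -0.3694, 0.2313]
eef_rot: [3.141, 0.035, -0.0]
ft_force: [-0.1, -1.0, -0.5]
finger_gap: -0.0
grasp_force: 0.0
```

{"api": "apply_moves", "payload": {"targets": [0.15,-0.19,0,0,0.15,-0.19,0,0,0.15,-0.19,0,0,0.15,-0.19,0,0,0.15,-0.19,0,0,0.15,-0.19,0,0,0.15,-0.19,0,0,0,0,0,0]}}

```text
clock: 1.93
eef_pos: [0.5755, -0.1597, 0.231]
eef_rot: [-3.137, -0.051, -0.002]
ft_force: [-0.3, 0.6, 0.6]
finger_gap: 0.0
grasp_force: 0.0
```

{"api": "apply_moves", "payload": {"targets": [0.12,-0.1,0,0,0.12,-0.1,0,0,0,0,0,0,0,0,0,0]}}

```text
clock: 2.27
eef_pos: [0.6076, -0.1363, 0.2307]
eef_rot: [-3.141, -0.039, 0.001]
ft_force: [-0.3, 0.5, 0.1]
finger_gap: -0.0
grasp_force: 0.0
```

{"api": "apply_moves", "payload": {"targets": [0.02,-0.06,0,0,0,0,0.2,0,0,0,0.2,0,0,0,0.2,0,0,0,0.2,0,0,0,0.18,0,0,0,0,0,0,0,0,0]}}

```text
clock: 2.93
eef_pos: [0.6089, -0.1288, 0.0837]
eef_rot: [-3.141, -0.032, 0.004]
ft_force: [-0.0, -0.2, 0.6]
finger_gap: 0.0001
grasp_force: 0.0
```

```bash
cat > look.py <<'E'
import sys,pickle;from h import *
from cell import status, vision
n=sys.argv[1];D={k:vision.capture(k) for k in("top","scene")};pickle.dump(D,open(n+".pkl","wb"))
a=cv2.resize(D["top"]["pixels"][165:240,340:430],None,fx=4.4,fy=4.4,interpolation=cv2.INTER_CUBIC)
b=cv2.resize(D["scene"]["pixels"][138:213,335:425],None,fx=4.4,fy=4.4,interpolation=cv2.INTER_CUBIC)
cv2.imwrite(f"pics/{n}.png",np.hstack([a,b]));s=status.sense();print(s["eef_pos"],s["ft_force"],s["eef_rot"])
E
python3 look.py z1
```

```text
[ 0.61112095 -0.12885559  0.0864866 ] [ 0.06097897 -1.03551827 -0.12251764] [3.1408989  0.03211805 0.0038794 ]
```

View pics/z1.png

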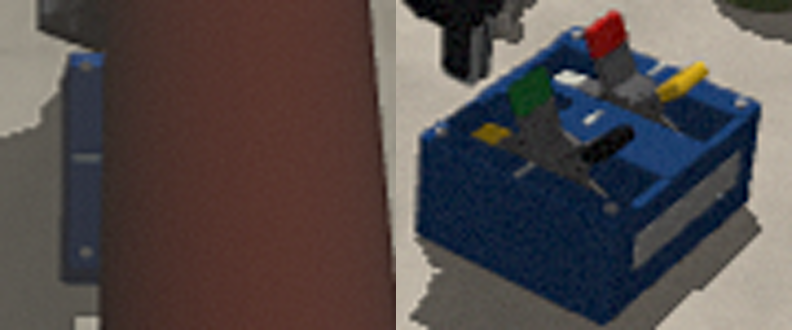

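The left finger hangs clear behind green in the scene crop (finger tip about (465,80), green (530,90)). I'll push toward -x.

{"api": "apply_moves", "payload": {"targets": [-0.05,0,0,0,-0.05,0,0,0,-0.05,0,0,0,-0.05,0,0,0,-0.05,0,0,0,0,0,0,0,0,0,0,0]}}

```text
clock: 3.62
eef_pos: [0.572, -0.1295, 0.0845]
eef_rot: [3.141, 0.032, -0.001]
ft_force: [0.5, -0.2, 0.8]
finger_gap: -0.0002
grasp_force: 0.0
```

```bash
python3 look.py z2
python3 - <<'E'
import pickle;from h import *
for n in("c0","z1","z2"):
    S=pickle.load(open(n+".pkl","rb"))["scene"];h=cv2.cvtColor(S["pixels"],cv2.COLOR_BGR2HSV)[138:213,335:425]
    m=cv2.inRange(h,(50,90,30),(85,255,255));k,l,s,c=cv2.connectedComponentsWithStats(m)
    for i in range(1,k):
        if s[i][4]>15:
            p=c[i]+[335,138];o,d=ray(S,*p);q=o+d*((-.128-o[1])/d[1]);print(n,s[i][4],p,q.round(4),"ang",np.arctan2(q[0]-.550,q[2]-.056))
E
```

```text
[ 0.57243096 -0.12929889  0.08425362] [-0.23115133  0.45518215  0.05860817] [-3.14137735e+00 -3.24428401e-02  6.87828319e-04]
c0 77 [365.02597403 158.36363636] [ 0.5679 -0.128   0.0938] ang 0.44181870360586817
z1 73 [364.98630137 158.43835616] [ 0.568  -0.128   0.0936] ang 0.4463356169515514
z2 76 [369.81578947 159.07894737] [ 0.5548 -0.128   0.0977] ang 0.11400278580849704
```

{"api": "apply_moves", "payload": {"targets": [-0.02,0,0,0,-0.02,0,0,0,0,0,0,0]}}

```text
clock: 3.97
eef_pos: [0.5664, -0.1293, 0.0843]
eef_rot: [-3.141, -0.033, 0.0]
ft_force: [0.5, 0.9, -0.4]
finger_gap: -0.0002
grasp_force: 0.1
```

```bash
python3 look.py z3
cat > ang.py <<'E'
import pickle,sys;from h import *
n,col,y,x0=sys.argv[1],sys.argv[2],float(sys.argv[3]),float(sys.argv[4])
lo,hi={"g":((50,90,30),(85,255,255)),"y":((20,120,60),(35,255,255))}[col]
S=pickle.load(open(n+".pkl","rb"))["scene"];h=cv2.cvtColor(S["pixels"],cv2.COLOR_BGR2HSV)[138:213,335:425]
k,l,s,c=cv2.connectedComponentsWithStats(cv2.inRange(h,lo,hi))
for i in range(1,k):
    if s[i][4]>12:
        p=c[i]+[335,138];o,d=ray(S,*p);q=o+d*((y-o[1])/d[1]);print(n,s[i][4],p.round(1),q.round(4),"ang",np.arctan2(q[0]-x0,q[2]-.056).round(3))
E
python3 ang.py z3 g -.128 .550; python3 ang.py c0 y -.2 .552
```

```text
[ 0.56639183 -0.129338    0.08421197] [0.06595371 0.50708515 1.02365843] [-3.14134977e+00 -3.27138453e-02  7.46970701e-04]
z3 72 [371.1 159.9] [ 0.5513 -0.128   0.0969] ang 0.031
c0 51 [399.6 156.2] [ 0.521  -0.2     0.0847] ang -0.823
c0 27 [356.2 167.8] [ 0.6421 -0.2    -0.0028] ang 2.15
```

View pics/z3.png

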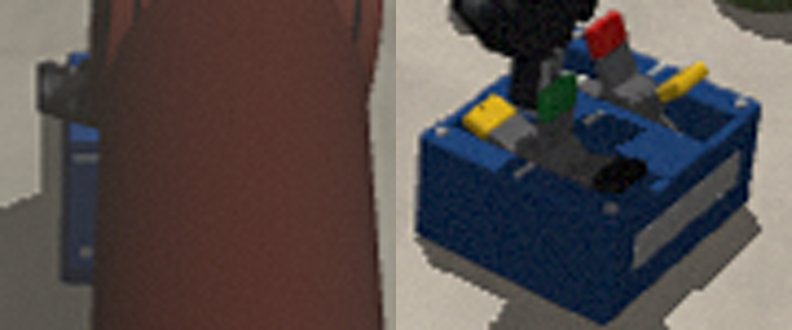

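Green is near upright (scene crop (557,97)), about 0.03 left by that measure. I'll back off, lift and go to the front of the right wheel.

{"api": "apply_moves", "payload": {"targets": [0.1,0,0,0,0,0,-0.2,0,0,0,-0.2,0,0,0,-0.2,0,0,0,-0.13,0,0,0,0,0]}}

```text
clock: 4.57
eef_pos: [0.5838, -0.1294, 0.1987]
eef_rot: [3.14, 0.032, 0.01]
ft_force: [1.2, 0.4, 0.7]
finger_gap: 0.0001
grasp_force: 0.0
```

{"api": "apply_moves", "payload": {"targets": [-0.17,0.12,0,0,-0.17,0.12,0,0,-0.17,0.12,0,0,-0.17,0.12,0,0,0,0,0,0,0,0,0,0]}}

```text
clock: 5.07
eef_pos: [0.4797, -0.2046, 0.1934]
eef_rot: [3.141, 0.027, -0.001]
ft_force: [1.3, 0.0, -0.7]
finger_gap: 0.0
grasp_force: 0.0
```

```bash
python3 look.py z4;python3 ang.py z4 g -.128 .550; python3 ang.py z4 y -.2 .552
```

```text
[ 0.48148767 -0.20256102  0.19357248] [-0.27631171  0.16890012 -0.42015948] [-3.14095407e+00 -3.33061647e-02  1.22186618e-04]
z4 70 [371.2 159.9] [ 0.5509 -0.128   0.097 ] ang 0.023
z4 49 [399.6 156.1] [ 0.5209 -0.2     0.085 ] ang -0.82
z4 65 [355.6 164. ] [ 0.6448 -0.2     0.0076] ang 2.051
```

{"api": "apply_moves", "payload": {"targets": [0,0,0.19,0,0,0,0.19,0,0,0,0.19,0,0,0,0.17,0,0,0,0,0,0,0,0,0]}}

```text
clock: 5.67
eef_pos: [0.481, -0.2018, 0.0819]
eef_rot: [-3.14, -0.035, 0.004]
ft_force: [-0.1, -0.3, 0.5]
finger_gap: -0.0001
grasp_force: 0.0
```

{"api": "apply_moves", "payload": {"targets": [0.055,0,0,0,0.055,0,0,0,0.055,0,0,0,0.055,0,0,0,0.055,0,0,0,0.055,0,0,0,0,0,0,0,0,0,0,0]}}

```text
clock: 6.33
eef_pos: [0.5315, -0.2018, 0.0828]
eef_rot: [-3.141, -0.034, -0.001]
ft_force: [0.3, 0.1, -0.5]
finger_gap: -0.0001
grasp_force: 0.0
```

```bash
python3 look.py z5;python3 ang.py z5 g -.128 .550; python3 ang.py z5 y -.2 .552
```

```text
[ 0.53069408 -0.20202739  0.08273793] [-0.65667444 -0.5340357  -0.02043971] [-3.14123459e+00 -3.27578921e-02 -2.90194349e-04]
z5 71 [371.2 159.9] [ 0.551  -0.128   0.0972] ang 0.023
z5 66 [402.8 164.5] [ 0.4694 -0.128   0.1211] ang -0.891
z5 46 [389.  147.8] [ 0.5517 -0.2     0.0948] ang -0.009
z5 65 [355.6 164. ] [ 0.6448 -0.2     0.0076] ang 2.051
```

View pics/z5.png

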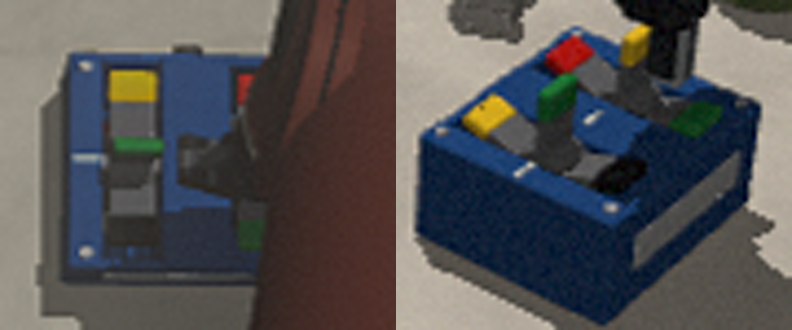

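Yellow is close to upright but partly hidden by the finger. I'll retreat to see both wheels clearly from the top.

{"api": "apply_moves", "payload": {"targets": [-0.1,0,0,0,0,0,-0.2,0,0,0,-0.2,0,0,0,-0.2,0,0,0,-0.13,0,0,0.25,0,0,0,0.25,0,0,0,0.25,0,0]}}

```text
clock: 7.1
eef_pos: [0.5181, -0.3161, 0.1934]
eef_rot: [3.14, 0.035, 0.003]
ft_force: [0.7, 0.7, 0.0]
finger_gap: 0.0
grasp_force: 0.0
```

{"api": "apply_moves", "payload": {"targets": [0,0.25,0,0,0,0.25,0,0,0,0,0,0]}}

```text
clock: 7.35
eef_pos: [0.5161, -0.3988, 0.1916]
eef_rot: [3.138, 0.018, -0.003]
ft_force: [-1.7, -0.7, 0.2]
finger_gap: -0.0001
grasp_force: 0.0
```

```bash
python3 look.py z6;python3 ang.py z6 g -.128 .550; python3 ang.py z6 y -.2 .552
python3 - <<'E'
import pickle;from h import *
T=pickle.load(open("z6.pkl","rb"))["top"];h=cv2.cvtColor(T["pixels"],cv2.COLOR_BGR2HSV)[165:240,340:430]
for n,lo,hi in(("g",(50,90,30),(85,255,255)),("y",(20,120,60),(35,255,255))):
    k,l,s,c=cv2.connectedComponentsWithStats(cv2.inRange(h,lo,hi))
    for i in range(1,k):
        if s[i][4]>8:
            p=c[i]+[340,165];print(n,s[i],p.round(2),plane(T,*p,.106).round(4))
# predicted upright tip rows: top centre z=.108
for X in((.550,-.128,.108),(.5515,-.2,.108)):print(proj(T,np.array(X)),[proj(T,np.array(X)+[dx,0,dz])[1].round(1) for dx,dz in((.004,0),(-.004,0),(-.004,-.014))])
E
```

```text
[ 0.51844638 -0.39171615  0.19172879] [-0.1453099   1.2861828  -0.85300332] [-3.14122307e+00 -2.72724466e-02  1.00607006e-03]
z6 71 [371.2 159.9] [ 0.551  -0.128   0.0972] ang 0.023
z6 64 [402.9 164.5] [ 0.4693 -0.128   0.1212] ang -0.892
z6 63 [390.1 147.2] [ 0.549  -0.2     0.0977] ang -0.071
z6 66 [355.6 164. ] [ 0.6445 -0.2     0.0078] ang 2.052
g [26 31 11  4 28] [370.64 197.29] [ 0.5509 -0.1267  0.106 ]
g [54 50 11  6 63] [399.08 217.54] [ 0.5046 -0.1947  0.106 ]
y [24 16 12  7 77] [369.86 184.06] [ 0.5831 -0.1242  0.106 ]
y [56 33 11  4 44] [401.  199.5] [ 0.5482 -0.199   0.106 ]
[371.27261483 197.49374864] [np.float64(195.8), np.float64(199.1), np.float64(200.3)]
[401.56999072 197.99283227] [np.float64(196.3), np.float64(199.6), np.float64(200.8)]
```

View pics/z6.png

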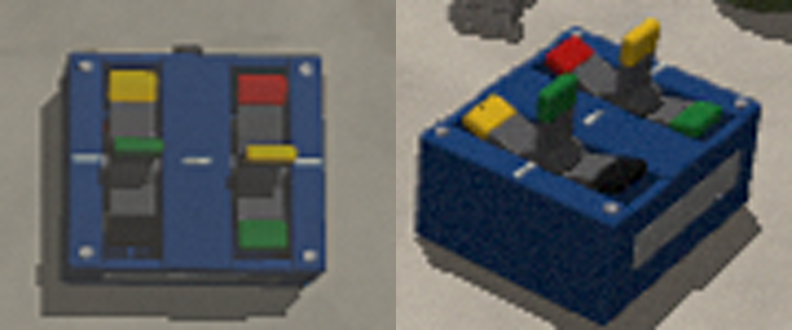

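The top view shows both vanes near the index lines: green at row 197.3 against 197.9 expected (about +0.03 rad), and yellow at 199.5 against 198.5 (about -0.06 rad). I'll nudge yellow by a further 3 mm.

{"api": "apply_moves", "payload": {"targets": [-0.02,-0.25,0,0,0,-0.25,0,0,0,-0.25,0,0,0,-0.25,0,0,0,-0.25,0,0,0,-0.02,0,0,0,0,0,0,0,0,0,0]}}

```text
clock: 8.12
eef_pos: [0.5126, -0.1989, 0.1927]
eef_rot: [3.141, 0.035, 0.001]
ft_force: [0.3, -1.4, -0.1]
finger_gap: -0.0002
grasp_force: 0.0
```

{"api": "apply_moves", "payload": {"targets": [0,0,0.19,0,0,0,0.19,0,0,0,0.19,0,0,0,0.15,0,0.06,0,0,0,0,0,0,0,0,0,0,0]}}

```text
clock: 8.7
eef_pos: [0.523, -0.2001, 0.0857]
eef_rot: [3.141, 0.032, 0.003]
ft_force: [0.6, 1.4, 0.5]
finger_gap: -0.0001
grasp_force: 0.0
```

{"api": "apply_moves", "payload": {"targets": [0.04,0,0,0,0.035,0,0,0,0,0,0,0,0,0,0,0]}}

```text
clock: 9.03
eef_pos: [0.5336, -0.1991, 0.085]
eef_rot: [3.141, 0.033, 0.002]
ft_force: [1.2, 0.2, -0.3]
finger_gap: -0.0001
grasp_force: 0.0
```

{"api": "apply_moves", "payload": {"targets": [-0.1,0,0,0,0,0,-0.2,0,0,0,-0.2,0,0,0,-0.2,0,0,0,-0.13,0,0,0.25,0,0,0,0.25,0,0,0,0.25,0,0]}}

```text
clock: 9.7
eef_pos: [0.5204, -0.313, 0.1951]
eef_rot: [3.14, 0.035, 0.003]
ft_force: [0.1, -0.4, 0.6]
finger_gap: -0.0
grasp_force: 0.0
```

{"api": "apply_moves", "payload": {"targets": [0,0.25,0,0,0,0.25,0,0,0,0,0,0,0,0,0,0]}}

```text
clock: 10.03
eef_pos: [0.5205, -0.3895, 0.1934]
eef_rot: [3.141, 0.026, -0.001]
ft_force: [1.2, 0.7, 0.4]
finger_gap: -0.0003
grasp_force: 0.0
```

```bash
python3 look.py z7;python3 ang.py z7 g -.128 .550; python3 ang.py z7 y -.2 .5515
python3 - <<'E'
import pickle;from h import *
T=pickle.load(open("z7.pkl","rb"))["top"];h=cv2.cvtColor(T["pixels"],cv2.COLOR_BGR2HSV)[165:240,340:430]
for n,lo,hi in(("g",(50,90,30),(85,255,255)),("y",(20,120,60),(35,255,255))):
    k,l,s,c=cv2.connectedComponentsWithStats(cv2.inRange(h,lo,hi))
    for i in range(1,k):
        if s[i][4]>8: print(n,s[i],(c[i]+[340,165]).round(2))
E
```

```text
[ 0.52195744 -0.38596206  0.19378793] [-0.71310201  0.86711843  0.07187699] [-3.14056174e+00 -3.35738491e-02 -1.93291872e-04]
z7 69 [371.1 159.9] [ 0.5511 -0.128   0.097 ] ang 0.026
z7 65 [402.7 164.3] [ 0.4698 -0.128   0.1216] ang -0.885
z7 64 [389.5 147. ] [ 0.5507 -0.2     0.0975] ang -0.02
z7 67 [355.6 164.1] [ 0.6446 -0.2     0.0075] ang 2.051
g [26 31 11  4 28] [370.61 197.29]
g [54 50 11  6 64] [399.16 217.44]
y [24 16 12  7 77] [369.86 184.06]
y [56 32 12  5 44] [401.16 198.82]
```

View pics/z7.png

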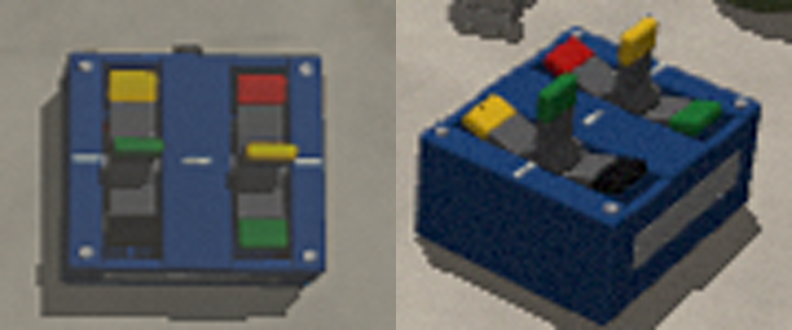

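Both vanes now stand upright within about 0.03 rad by both views (green crop (138,145), yellow (271,151)). The arm is clear, so I'm handing the job in.

```bash
python3 -c "
from cell import ticket;print(ticket.finish_job())"
```

```text
the job is handed in; nothing more can be done
None
```

The blue preset is set to green-yellow, with both vanes upright to about 0.03 rad in the last pictures; the orange preset was not touched, and the job was handed in at about 10 s.

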